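# Unlatch and open the gauge pen

### The job

Open the small fenced pen that guards the reference pieces: press the thumb lever down just far enough to lift the latch bar out of its catch without forcing the bar against the catch, and swing the gate wide open towards the robot, to its stop. Let the latch bar down gently, do not let it drop, then let go; leave the pieces in and beside the pen where they stand.

Things in the scene. Friction and masses are not known exactly. Their poses are not given: they have to be found in the camera images.
- pen: Low fixed pen: grey base plate 125 x 256 mm, 8 mm thick; clear framed fences 84 mm high at back and sides, a gate along the front; a slim column with the dark steel catch at the right front corner, up to 175 mm high. Origin: on the table, middle of the gate line; x points into the pen (back fence at 110 mm), y left to the hinge, z up.
- gate_hinge (a point): Point on the gate's vertical hinge line, at the left end of the gate (110 mm to the +y side of the pen's origin), 128 mm above the table.
- gate (a joint): Angle of the gate: 0 closed, grows as it swings out of the pen towards its front (clockwise from above), stop at 1.30 rad. The gate is 222 mm long, 80 mm high, 12 mm thick, 0.5 kg, and stays where it is left (hinge friction about 0.06 N m). The latch bar's nose is clear of the catch from 0.15 rad on.
- latch (a joint): Angle of the rocking latch bar on top of the gate: 0 at rest (level, on its own stop), up to 0.45 rad as the thumb lever goes down and the nose at the other end goes up. Only its weight (about 0.2 kg in all, varying) brings it back. Pressing the lever takes a steady 2 N, or 3 to 6 N with it pinched (the pads rub as it tilts); at the hood the force climbs steeply, some 6 N more per mm of lever travel.
- latch_nose: Round steel end of the latch bar, 12 mm thick, 48 mm long; origin at its inner end, 52 mm from the pivot. It lies in the catch, a hooded slot clamped at a new, unreported height each time: the nose clears the sill in front after 6 to 26 mm of lift and meets the rubber-lined hood about 5 mm later. Feel for the hood, then ease back. More than 15 N on the nose damages it.
- thumb_lever: Thumb lever: upright steel tab on the left end of the latch bar, 10 mm thick (across the gate), 36 mm long (along it), 30 mm high, grooved; free space 40 mm to both flat sides, which can be pinched from above; the gate's top rail is 40 mm below it. Origin on the bar's axis, 7 mm above the tab's lower edge; y along the gate to the hinge, z up. Pressing it down lifts the nose.
- thumb_center (a point): Middle of the thumb lever's tab, 85 mm from the hinge line along the gate, 137 mm above the table at rest; the tab reaches 14 mm higher and 16 mm lower.
- ring_gauge: Plain steel ring gauge, 48 mm diameter, 18 mm high, loose on the pen's base plate; origin at the centre of its underside. Bystander.
- brass_weight: Brass weight with a knob, 30 mm diameter, 40 mm high, standing loose on the pen's base plate; origin at the centre of its underside. Bystander.
- loupe: Black loupe, 41 mm diameter, 44 mm high, standing loose on the table to the left of the pen; origin at the centre of its underside. Bystander.
- v_block: Steel V-block, 45 x 44 x 36 mm, loose on the table to the right of the pen; origin at the centre of its underside. Bystander.
- latch_pivot (a point): The latch bar's pivot pin, in a fork on the gate, 140 mm from the hinge line and 128 mm above the table. The thumb lever's middle is 55 mm from it towards the hinge; the catch is 89 mm from it the other way. The column that carries the catch stands just behind it.

How it is judged:
On the way, in this order (a step that is already met when the one before it is completed fails the run):
1. the latch bar is raised by the thumb lever with the gate still shut (value of joint latch above 0.05 rad and contact force between the fingers and thumb_lever above 0.3 N and value of joint gate below 0.08 rad), for 0.1 s.
2. the gate swings clear of the catch while the fingers are on the thumb lever (value of joint gate above 0.13 rad and contact force between the fingers and thumb_lever above 0.3 N), for 0.1 s.
At the end, for the whole second after the job is handed in: The gate stands open at 1.15 rad or more (its stop is at 1.30) and is still, the latch bar is back down on its rest (within 0.03 rad), and the ring gauge, weight, loupe and V-block are within 15 mm of where they stood (value of joint gate above 1.15 rad and value of joint latch below 0.03 rad and angular speed of thumb_lever below 0.05 rad/s and distance of each of ring_gauge, brass_weight, loupe, v_block from where it was at the start of the episode below 0.015 m); the robot touches nothing.
It fails at once if the latch bar's nose is forced against the catch or anything else with more than 15 N (contact force between latch_nose and anything else above 15 N).
It fails at once if the latch bar is dropped: it falls faster than 2.5 rad/s (velocity of joint latch below -2.5 rad/s).
It fails at once if a bystander is knocked over or shifted (distance of any of ring_gauge, brass_weight, loupe, v_block from where it was at the start of the episode above 0.02 m or angle between any of brass_weight, loupe's own z axis and vertical above 0.4 rad).
It also fails if it takes over 58 s, if anything falls off the work surface, if the arm or the gripper's body presses on something with over 40 N, if the wrist force passes 120 N, or if a joint passes its speed limit or range.

### The arm

A 6-joint arm with a two-finger parallel gripper is mounted at the origin on a cart in front of the work surface, level with it; the furniture and walls round the work are solid. World frame = base frame: x ahead of the robot, y to its left, z up, the work surface at z = 0. Lengths are in m, angles in rad, forces in N, time in s.
With the tool pointing down it reaches from about 0.3 to 0.775 m from the base axis. Payload 14.6 kg.
Tool frame: the origin (TCP) lies at the very end of the fingers, on their centre line; the grasp point (between the pads) lies 19 mm behind it; z points along the fingers, y is the line along which they close (so a half turn about z gives the same grasp; the last joint's range is limited). The gripper opens to 94 mm and grips with 3 to 60 N. Pads are 16 mm wide; open, the fingers measure 119 mm over their backs; the gripper's body (75 mm by 177 mm) begins 78 mm behind the grasp point.
Start: joints at [-1.344, 0.3, 1.521, -0, 1.321, -0.067], TCP at [0.159, -0.526, 0.205] pointing down, gripper open.
Joint ranges: [-3.03, 3.03], [-0.79, 2.21], [0.23, 2.52], [-1.04, 4.18], [0, 3.07], [-2.55, 2.55]. Speed limits (rad/s): [2.22, 2.22, 2.57, 3.14, 3.14, 3.14].

### API

Orientations are given as [roll, pitch, yaw] about the fixed x, y, z axes, in that order (R = Rz(yaw) Ry(pitch) Rx(roll)).
In Python, from station import ctrl gives the robot as it stands.
- The arm moves only by the tool carry_out, never from a script. Its argument "motion" is text: rows parted by semicolons, each of 7 numbers parted by spaces: the shift along the world's x, y, z in m, then the turn, a rotation vector about the world's x, y, z in degrees, then the closure in counts, from 0 (fully open) to 255 (shut). In form: dx dy dz wx wy wz hand; .... A call has 1 to 20 rows; each row shifts and turns the commanded pose from where the row before left it; what a row does not reach is not made up. A row lasts 1/12 s, in which the tool goes at most 41.7 mm and 7.16 degrees, less where a joint would pass 70% of its speed; a pose out of reach is approached as far as the arm can. A call is refused whole if a number of a shift passes 0.0417 or a number of a turn 7.16, either way. A call with a gripper value outside its range is refused whole. The fingers move at their own pace and stop on an object; "grip_force" is the grip in N (left out, the last holds). Time passes only in rows, so rows that do not move let the fingers close. It gives the time, the measured TCP pose, the force, the opening and the grip force at its end, in the units of the state.
- ctrl.get_obs(): the state, without advancing time (a new reading comes with each control period).
- ctrl.camera(name): name is "side" or "top"; returns a dict with "pixels" (420x560x3 uint8, red, green, blue), "range_z" (420x560 float32, m along the optical axis (not along the pixel's ray), 0 where there is no reading), "K" (3x3 intrinsics, pixels), "position" and "attitude" of the camera in the world. Camera axes: x right, y up, looking along -z (the intrinsics and any distortion apply to the point x, -y, -z); pixel columns grow to the right and rows downward; lengths in m; the calibration is good to about 2 mm. A picture is of the moment at which its call begins.
- ctrl.hand_in(): hands the job in; it is judged then, once.
The state is a dict: "time_s": time; "qpos": joint angles; "joint_vel": joint speeds; "tau": joint torques, N m; "ee_pos": TCP position; "eef_rot": TCP orientation; "force": force on the tool from outside, world axes, zero at the start; "moment": the same for the moment, N m; "grip_width": finger opening in m; "grip_force": force on a finger pad.
Only numpy, scipy, OpenCV 4.12 (cv2) and the standard library are available. Lean on these libraries where they do the work, as an engineer would, in place of code of your own. Each camera call takes 0.05 s, during which the arm holds its last target. There are 200 camera calls.

## Working session

There is one attempt and no reset: what is moved stays moved. The work goes in short steps, Python scripts to look and compute and a tool call to move; the robot and the scene stay as the last step left them, time stands still between calls to the robot, and variables do not carry over. Pictures are saved under pics/ and viewed, at most 10 in all, crops included, and the job is handed in when it is done.

Besides the shell and the picture viewer there is one more tool, called after ">>>" in YAML: its name, and indented under it one key for each argument. carry_out: Moves the arm, as the interface text tells. Its arguments: {"type":"object","properties":{"motion":{"type":"string"},"grip_force":{"type":"number"}},"required":["motion"]}

```bash
mkdir -p pics
cat > h.py <<'E'
import numpy as np, cv2
from station import ctrl
from scipy.spatial.transform import Rotation as R
def att(a):
    a=np.array(a,float)
    if a.shape==(3,3): return a
    return R.from_euler('xyz',a).as_matrix() if a.size==3 else None
def cloud(c):
    z=c['range_z'];K=c['K'];v,u=np.mgrid[:z.shape[0],:z.shape[1]]
    p=np.stack([(u-K[0][2])/K[0][0]*z,-(v-K[1][2])/K[1][1]*z,-z],-1)
    return p@att(c['attitude']).T+np.array(c['position'])
E
python3 - <<'E'
from h import *
print({k:np.round(v,3) for k,v in ctrl.get_obs().items()})
for n in('top','side'):
    c=ctrl.camera(n);print(n,c['K'],c['position'],c['attitude'],[k for k in c])
    cv2.imwrite(f'pics/{n}0.png',c['pixels'][...,::-1]);np.savez(f'{n}0.npz',P=cloud(c),z=c['range_z'])
E
```

```text
{'time_s': np.float64(0.0), 'qpos': array([-1.344,  0.3  ,  1.522,  0.   ,  1.321, -0.067]), 'joint_vel': array([ 0.001,  0.   ,  0.001, -0.001, -0.002, -0.   ]), 'tau': array([-0.0000e+00, -5.3181e+01, -3.5274e+01,  7.1000e-02,  2.4000e-02,
       -0.0000e+00]), 'ee_pos': array([ 0.159, -0.526,  0.205]), 'eef_rot': array([-3.14 , -0.   ,  0.294]), 'force': array([-0.27 , -0.16 ,  0.364]), 'moment': array([-0.023,  0.056, -0.038]), 'grip_force': np.float64(0.0), 'grip_width': np.float64(0.094)}
top [[532.45101695   0.         272.94106579]
 [  0.         532.45101695 207.47763596]
 [  0.           0.           1.        ]] [0.44514011 0.05411709 1.10901701] [ 0.21360016  0.00383071 -1.74089234] ['pixels', 'range_z', 'K', 'position', 'attitude']
side [[480.22959548   0.         278.40718686]
 [  0.         480.22959548 212.31077507]
 [  0.           0.           1.        ]] [1.16820547 0.12507471 1.07518738] [ 0.48658943 -0.01204486  1.79477078] ['pixels', 'range_z', 'K', 'position', 'attitude']
```

View pics/top0.png

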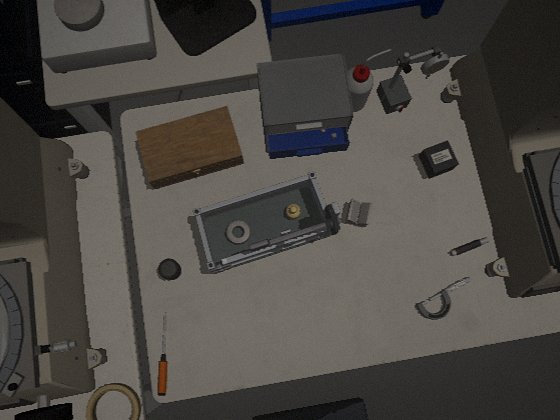

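View pics/side0.png

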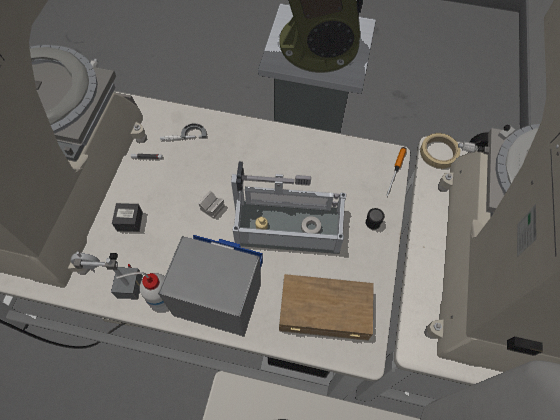

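The top view shows the pen around (265,225) with the gate along its lower edge from the hinge at about (212,268) to the catch at about (333,222). The side view shows the bar and lever at about (303,181), the pivot at (279,184) and the catch at (240,178).

Run:
```python
from h import *
for n in('top','side'):
    P=np.load(n+'0.npz')['P']
    im=cv2.imread(f'pics/{n}0.png')
    print(n,'table',P[300,250] if n=='top' else P[250,210])
    x0,x1,y0,y1=(180,350,165,280) if n=='top' else (225,355,155,260)
    z=P[...,2]
    # points high
    for lo,hi in((.07,.1),(.105,.125),(.125,.139),(.139,.16),(.16,.19)):
        m=np.zeros(z.shape,bool);m[y0:y1,x0:x1]=((z>lo)&(z<hi))[y0:y1,x0:x1]
        Q=P[m]
        if len(Q)<3: print(lo,len(Q));continue
        (c,s,a)=cv2.minAreaRect(Q[:,:2].astype(np.float32))
        print(lo,len(Q),np.round(c,4),np.round(s,4),round(a,1),np.round(np.median(Q,0),4))
    cv2.imwrite(f'pics/{n}c.png',cv2.resize(im[y0:y1,x0:x1],None,fx=4.5,fy=4.5,interpolation=cv2.INTER_CUBIC))
```

```text
top table [0.49920485 0.09687957 0.00167297]
0.07 1760 [0.6434 0.0459] [0.1294 0.2578] 8.3 [0.6637 0.0727 0.0803]
0.105 57 [ 0.6053 -0.037 ] [0.0394 0.119 ] 3.7 [ 0.6025 -0.0775  0.1147]
0.125 542 [ 0.6088 -0.0088] [0.0503 0.1777] 3.7 [ 0.5997 -0.0152  0.1331]
0.139 249 [ 0.5933 -0.0136] [0.0488 0.1805] 17.3 [ 0.5937 -0.0722  0.1523]
0.16 127 [ 0.6095 -0.081 ] [0.0416 0.0132] 1.8 [ 0.6084 -0.0809  0.1648]
side table [ 0.81449823 -0.08818038  0.16680996]
0.07 1587 [0.6795 0.046 ] [0.1928 0.2719] 9.8 [0.6633 0.0365 0.0812]
0.105 135 [6.851e-01 4.000e-04] [0.1795 0.1781] 6.2 [ 0.64   -0.0312  0.1107]
0.125 404 [ 0.5939 -0.0126] [0.0492 0.18  ] 17.4 [ 0.601  -0.0085  0.1331]
0.139 231 [ 0.6777 -0.0308] [0.1585 0.2453] 73.4 [ 0.6235 -0.0617  0.1516]
0.16 348 [ 0.7044 -0.0522] [0.2426 0.0694] 16.1 [ 0.8088 -0.0398  0.1659]
```

View pics/sidec.png

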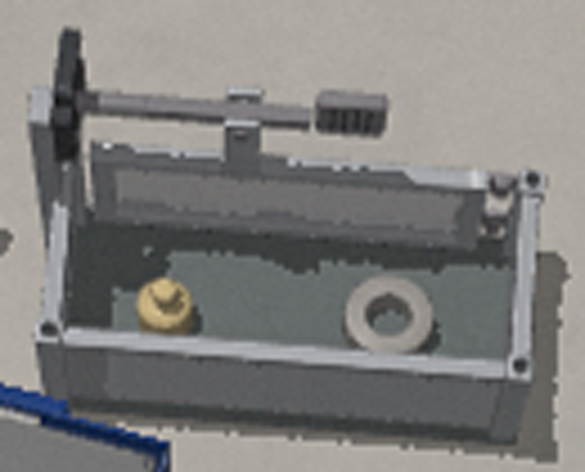

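View pics/topc.png

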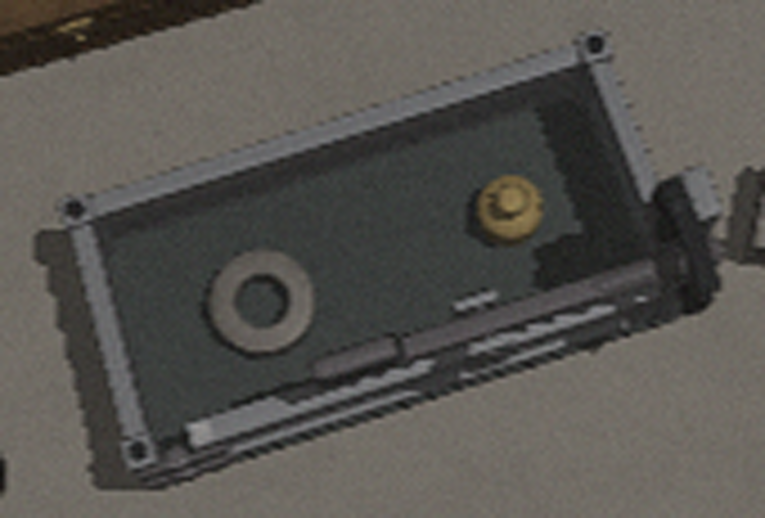

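Run:
```python
from h import *
for n,bx in(('top',(248,271,238,251)),('side',(294,313,174,187))):
    P=np.load(n+'0.npz')['P'];x0,x1,y0,y1=bx
    Q=P[y0:y1,x0:x1].reshape(-1,3);Q=Q[(Q[:,2]>.141)&(Q[:,2]<.16)]
    print(n,'lever top',len(Q),Q.mean(0).round(4),Q.min(0).round(4),Q.max(0).round(4))
    q=Q[:,:2]-Q[:,:2].mean(0);w,v=np.linalg.eigh(q.T@q);d=v[:,1];print(d,np.ptp(q@d),np.ptp(q@v[:,0]))
    # bar
    x0,x1,y0,y1=(268,320,222,245) if n=='top' else (243,295,174,186)
    Q=P[y0:y1,x0:x1].reshape(-1,3);Q=Q[(Q[:,2]>.122)&(Q[:,2]<.139)]
    l=cv2.fitLine(Q[:,:2].astype(np.float32),cv2.DIST_HUBER,0,.001,.001).ravel();print('bar',len(Q),l,np.degrees(np.arctan2(-l[0],l[1])))
    # top-rail of fences
    x0,x1,y0,y1=(190,335,170,275) if n=='top' else (230,350,185,255)
    Q=P[y0:y1,x0:x1].reshape(-1,3);Q=Q[(Q[:,2]>.078)&(Q[:,2]<.092)]
    c,s,a=cv2.minAreaRect(Q[:,:2].astype(np.float32));print('fence',len(Q),c,s,a)
    # bystanders later
print(P[195:203,285:300,2].max())
```

```text
top lever top 117 [0.5876 0.061  0.1503] [0.5814 0.0437 0.1423] [0.5949 0.0781 0.1552]
[-0.1397108   0.99019235] 0.034970011537989044 0.010903744125674457
bar 392 [ 0.1451056  -0.9894162   0.5974418  -0.00546293] -171.65659
fence 1437 (0.6434164643287659, 0.04588983952999115) (0.1294308453798294, 0.2577655613422394) 8.302156448364258
side lever top 90 [0.5901 0.0612 0.1497] [0.5818 0.0437 0.141 ] [0.5959 0.0785 0.1556]
[-0.13417957  0.99095703] 0.034838622146950764 0.012037164840723903
bar 312 [ 0.13922976 -0.9902601   0.6005778  -0.0141018 ] -171.9967
fence 1201 (0.6728700399398804, 0.04662594944238663) (0.17847633361816406, 0.2657175064086914) 9.258593559265137
0.08086646611079318
```

>>> carry_out:
  motion: "0.012 0.028 0.011 0 0 4.07 146; 0.012 0.028 0.011 0 0 4.07 146; 0.012 0.028 0.011 0 0 4.07 146; 0.012 0.028 0.011 0 0 4.07 146; 0.012 0.028 0.011 0 0 4.07 146; 0.012 0.028 0.011 0 0 4.07 146; 0.012 0.028 0.011 0 0 4.07 146; 0.012 0.028 0.011 0 0 4.07 146; 0.027 0.029 0 0 0 4.07 146; 0.027 0.029 0 0 0 4.07 146; 0.027 0.029 0 0 0 4.07 146; 0.027 0.029 0 0 0 4.07 146; 0.027 0.029 0 0 0 4.07 146; 0.027 0.029 0 0 0 4.07 146; 0.027 0.029 0 0 0 4.07 146; 0.027 0.029 0 0 0 4.07 146; 0.027 0.029 0 0 0 4.07 146; 0.027 0.029 0 0 0 4.07 146; 0.027 0.029 0 0 0 4.07 146; 0.027 0.029 0 0 0 4.07 146"
  grip_force: 15

```text
time_s: 1.77
ee_pos: [0.5802, 0.0475, 0.293]
eef_rot: [-3.141, -0.0, 1.718]
force: [-0.2, -0.6, 0.8]
grip_width: 0.0399
grip_force: 0.0
```

>>> carry_out:
  motion: "0.004 0.007 0 0 0 0 146; 0.004 0.0065 0 0 0 0 146; 0 0 0 0 0 0 146; 0 0 -0.025 0 0 0 146; 0 0 -0.025 0 0 0 146; 0 0 -0.025 0 0 0 146; 0 0 -0.02 0 0 0 146; 0 0 -0.02 0 0 0 146; 0 0 -0.01 0 0 0 146; 0 0 0 0 0 0 146; 0 0 0 0 0 0 146"

```text
time_s: 2.68
ee_pos: [0.5872, 0.0584, 0.1694]
eef_rot: [3.141, 0.0, 1.713]
force: [-0.0, 0.3, 1.3]
grip_width: 0.0404
grip_force: 0.0
```

Run:
```python
from h import *
c=ctrl.camera('side');cv2.imwrite('pics/s1.png',cv2.resize(c['pixels'][140:260,220:360,::-1],None,fx=5,fy=5,interpolation=cv2.INTER_CUBIC))
print(ctrl.get_obs()['ee_pos'])
```

```text
[0.58759142 0.05860099 0.16995768]
```

View pics/s1.png

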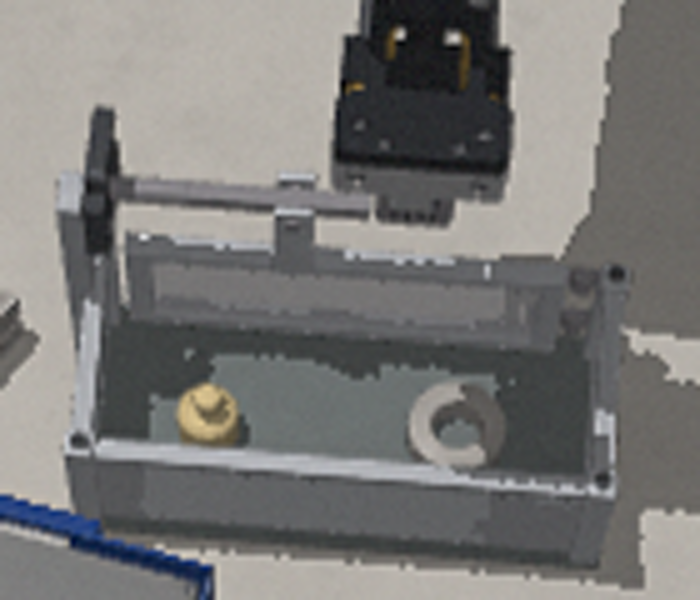

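The gripper hangs centred over the lever (about (415,205) in the crop) and is clear of everything else. I'll go down and pinch.

>>> carry_out:
  motion: "0 0.002 -0.01 0 0 0 146; 0 0 -0.01 0 0 0 146; 0 0 -0.01 0 0 0 146; 0 0 -0.01 0 0 0 146; 0 0 -0.01 0 0 0 146; 0 0 0 0 0 0 146; 0 0 0 0 0 0 180; 0 0 0 0 0 0 210; 0 0 0 0 0 0 240; 0 0 0 0 0 0 255; 0 0 0 0 0 0 255; 0 0 0 0 0 0 255"
  grip_force: 15

```text
time_s: 3.73
ee_pos: [0.5874, 0.0611, 0.1188]
eef_rot: [3.141, 0.0, 1.714]
force: [-0.5, -0.5, 1.1]
grip_width: 0.0096
grip_force: 15.0
```

>>> carry_out:
  motion: "0 0 -0.001 0 0 0 255; 0 0 -0.001 0 0 0 255; 0 0 -0.001 0 0 0 255; 0 0 -0.001 0 0 0 255; 0 0 0 0 0 0 255"

```text
time_s: 4.15
ee_pos: [0.5874, 0.0613, 0.1144]
eef_rot: [3.141, -0.0, 1.715]
force: [0.0, 3.5, 4.6]
grip_width: 0.0101
grip_force: 15.0
```

>>> carry_out:
  motion: "0 0 -0.001 0 0 0 255; 0 0 -0.001 0 0 0 255; 0 0 0 0 0 0 255"

```text
time_s: 4.4
ee_pos: [0.5873, 0.0611, 0.1123]
eef_rot: [3.141, -0.0, 1.714]
force: [1.0, 3.6, 4.0]
grip_width: 0.0103
grip_force: 15.0
```

>>> carry_out:
  motion: "0 0 -0.001 0 0 0 255; 0 0 0 0 0 0 255"

```text
time_s: 4.57
ee_pos: [0.5873, 0.0611, 0.1113]
eef_rot: [3.142, -0.0, 1.714]
force: [0.7, 2.9, 4.3]
grip_width: 0.0099
grip_force: 15.0
```

>>> carry_out:
  motion: "0 0 -0.001 0 0 0 255; 0 0 0 0 0 0 255"

```text
time_s: 4.73
ee_pos: [0.5872, 0.061, 0.1103]
eef_rot: [-3.141, 0.0, 1.714]
force: [0.8, 3.3, 4.5]
grip_width: 0.0097
grip_force: 15.0
```

>>> carry_out:
  motion: "0 0 -0.001 0 0 0 255; 0 0 0 0 0 0 255"

```text
time_s: 4.9
ee_pos: [0.5873, 0.061, 0.1093]
eef_rot: [-3.142, 0.0, 1.714]
force: [1.1, 1.2, 3.9]
grip_width: 0.0099
grip_force: 15.0
```

>>> carry_out:
  motion: "0 0 -0.001 0 0 0 255; 0 0 0 0 0 0 255"

```text
time_s: 5.07
ee_pos: [0.5873, 0.0609, 0.1083]
eef_rot: [-3.142, 0.0, 1.714]
force: [0.1, 1.5, 3.4]
grip_width: 0.0103
grip_force: 15.0
```

>>> carry_out:
  motion: "0 0 -0.001 0 0 0 255; 0 0 0 0 0 0 255"

```text
time_s: 5.23
ee_pos: [0.5873, 0.061, 0.1073]
eef_rot: [-3.142, 0.0, 1.714]
force: [1.0, 0.6, 4.0]
grip_width: 0.0097
grip_force: 15.0
```

>>> carry_out:
  motion: "0 0 -0.001 0 0 0 255; 0 0 0 0 0 0 255"

```text
time_s: 5.4
ee_pos: [0.5873, 0.061, 0.1063]
eef_rot: [-3.142, 0.0, 1.714]
force: [0.5, 1.5, 4.2]
grip_width: 0.0097
grip_force: 15.0
```

>>> carry_out:
  motion: "0 0 -0.001 0 0 0 255; 0 0 0 0 0 0 255"

```text
time_s: 5.57
ee_pos: [0.5873, 0.061, 0.1053]
eef_rot: [-3.142, 0.0, 1.714]
force: [0.6, 1.0, 3.2]
grip_width: 0.0099
grip_force: 15.0
```

>>> carry_out:
  motion: "0 0 -0.001 0 0 0 255; 0 0 0 0 0 0 255"

```text
time_s: 5.73
ee_pos: [0.5873, 0.061, 0.1043]
eef_rot: [-3.142, 0.0, 1.714]
force: [1.0, -0.1, 3.0]
grip_width: 0.0102
grip_force: 15.0
```

>>> carry_out:
  motion: "0 0 -0.001 0 0 0 255; 0 0 0 0 0 0 255"

```text
time_s: 5.9
ee_pos: [0.5873, 0.061, 0.1033]
eef_rot: [-3.142, 0.0, 1.714]
force: [1.4, -0.2, 3.9]
grip_width: 0.0101
grip_force: 15.0
```

>>> carry_out:
  motion: "0 0 -0.001 0 0 0 255; 0 0 0 0 0 0 255"

```text
time_s: 6.07
ee_pos: [0.5873, 0.061, 0.1027]
eef_rot: [3.141, 0.0, 1.714]
force: [-0.6, -0.0, 6.2]
grip_width: 0.0099
grip_force: 15.0
```

Run:
```python
from h import *
c=ctrl.camera('side');cv2.imwrite('pics/s2.png',cv2.resize(c['pixels'][140:260,220:360,::-1],None,fx=5,fy=5,interpolation=cv2.INTER_CUBIC))
P=cloud(c);Q=P[165:195,242:280].reshape(-1,3)
yg=np.array([-.1426,.9898,0]);L=np.array([.588,.061,0])
s=-(Q-L)@yg; d=(Q-L)@np.array([.9898,.1426,0])
for a in range(60,145,10):
    m=(abs(s-a/1000)<.005)&(abs(d)<.012)&(Q[:,2]>.11)
    if m.any(): print(a,m.sum(),Q[m][:,2].max().round(4),np.median(Q[m][:,2]).round(4))
```

```text
60 47 0.1399 0.1357
70 27 0.1408 0.1372
80 22 0.1424 0.1397
90 23 0.146 0.1417
100 26 0.149 0.1442
110 21 0.1525 0.1477
120 26 0.156 0.1497
130 22 0.1578 0.1528
140 30 0.1679 0.133
```

View pics/s2.png

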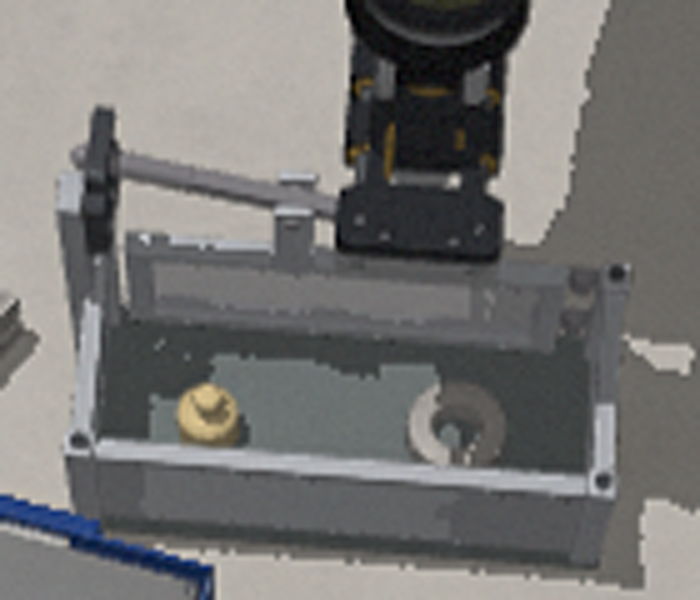

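The bar is tilted, with its nose under the hood at about (100,155) in the crop, and the force has just started to climb, so the hood has been touched. I'll ease back and work out the arc.

>>> carry_out:
  motion: "0 0 0.001 0 0 0 255; 0 0 0.0008 0 0 0 255; 0 0 0 0 0 0 255"

```text
time_s: 6.37
ee_pos: [0.587, 0.0611, 0.1038]
eef_rot: [-3.141, -0.0, 1.714]
force: [2.0, -0.9, -1.5]
grip_width: 0.0097
grip_force: 15.0
```

Run:
```python
from h import *
H=np.array([.5759,.1451]);p=np.array([.5873,.061]);r=p-H
def rot(t):t=-np.radians(t);return H+np.array([[np.cos(t),-np.sin(t)],[np.sin(t),np.cos(t)]])@r
def rows(a,b,n):
    t=np.linspace(a,b,n+1)
    for i in range(n): print(np.round(rot(t[i+1])-rot(t[i]),4),(b-a)/n, np.round(rot(t[i+1]),4))
rows(0,10,5);print();rows(10,74,16)
```

```text
[-0.0029 -0.0003] 2.0 [0.5844 0.0607]
[-0.003  -0.0002] 2.0 [0.5814 0.0604]
[-0.003  -0.0001] 2.0 [0.5784 0.0603]
[-0.003 -0.   ] 2.0 [0.5755 0.0602]
[-0.003   0.0001] 2.0 [0.5725 0.0603]

[-0.0059  0.0004] 4.0 [0.5666 0.0607]
[-0.0059  0.0009] 4.0 [0.5608 0.0616]
[-0.0058  0.0013] 4.0 [0.555  0.0629]
[-0.0057  0.0017] 4.0 [0.5493 0.0645]
[-0.0056  0.0021] 4.0 [0.5437 0.0666]
[-0.0054  0.0024] 4.0 [0.5383 0.069 ]
[-0.0052  0.0028] 4.0 [0.5331 0.0718]
[-0.005   0.0032] 4.0 [0.5281 0.075 ]
[-0.0048  0.0035] 4.0 [0.5233 0.0785]
[-0.0045  0.0038] 4.0 [0.5188 0.0823]
[-0.0042  0.0041] 4.0 [0.5146 0.0864]
[-0.0039  0.0044] 4.0 [0.5106 0.0909]
[-0.0036  0.0047] 4.0 [0.507  0.0956]
[-0.0033  0.0049] 4.0 [0.5037 0.1005]
[-0.0029  0.0051] 4.0 [0.5008 0.1056]
[-0.0026  0.0053] 4.0 [0.4982 0.111 ]
```

>>> carry_out:
  motion: "0 0 0.0003 0 0 0 255; -0.0015 -0.0002 0 0 0 -1 255; -0.0015 -0.0002 0 0 0 -1 255; -0.003 -0.0002 0 0 0 -2 255; 0 0 0 0 0 0 255"

```text
time_s: 6.78
ee_pos: [0.5807, 0.0604, 0.1044]
eef_rot: [-3.141, -0.0, 1.642]
force: [1.9, -1.0, -3.2]
grip_width: 0.01
grip_force: 15.0
```

>>> carry_out:
  motion: "-0.003 -0.0001 0 0 0 -2 255; -0.003 0 0 0 0 -2 255; -0.003 0.0001 0 0 0 -2 255; 0 0 0 0 0 0 255"

```text
time_s: 7.12
ee_pos: [0.5719, 0.0603, 0.1046]
eef_rot: [-3.141, 0.0, 1.539]
force: [2.1, -2.5, -1.5]
grip_width: 0.0099
grip_force: 15.0
```

>>> carry_out:
  motion: "-0.0059 0.0004 0 0 0 -4 255; -0.0059 0.0009 0 0 0 -4 255; -0.0058 0.0013 0 0 0 -4 255; -0.0057 0.0017 0 0 0 -4 255; -0.0056 0.0021 0 0 0 -4 255; -0.0054 0.0024 0 0 0 -4 255; -0.0052 0.0028 0 0 0 -4 255; -0.005 0.0032 0 0 0 -4 255; 0 0 0 0 0 0 255"

```text
time_s: 7.87
ee_pos: [0.5272, 0.0754, 0.1047]
eef_rot: [-3.141, 0.001, 0.98]
force: [-0.8, -4.9, 0.6]
grip_width: 0.0102
grip_force: 15.1
```

>>> carry_out:
  motion: "-0.0048 0.0032 0 0 0 -4 255; -0.0046 0.0036 0 0 0 -4 255; -0.0043 0.0039 0 0 0 -4 255; -0.0039 0.0044 0 0 0 -4 255; -0.0036 0.0047 0 0 0 -4 255; -0.0033 0.0049 0 0 0 -4 255; -0.0029 0.0051 0 0 0 -4 255; 0 0 0 0 0 0 255"

```text
time_s: 8.53
ee_pos: [0.5004, 0.1057, 0.1048]
eef_rot: [-3.141, -0.0, 0.493]
force: [0.9, -2.2, 0.1]
grip_width: 0.0103
grip_force: 15.0
```

>>> carry_out:
  motion: "-0.0021 0.004 0 0 0 -3 255; 0 0 0 0 0 0 255; 0 0 0.001 0 0 0 255; 0 0 0.001 0 0 0 255; 0 0 0.0015 0 0 0 255; 0 0 0.0015 0 0 0 255; 0 0 0.0015 0 0 0 255; 0 0 0.0015 0 0 0 255; 0 0 0.0015 0 0 0 255; 0 0 0.001 0 0 0 255; 0 0 0.001 0 0 0 255; 0 0 0 0 0 0 255"

```text
time_s: 9.53
ee_pos: [0.498, 0.1089, 0.1161]
eef_rot: [-3.142, 0.001, 0.44]
force: [-2.7, -4.2, -1.7]
grip_width: 0.0098
grip_force: 15.0
```

>>> carry_out:
  motion: "0 0 0.001 0 0 0 255; 0 0 0.001 0 0 0 255; 0 0 0 0 0 0 255"

```text
time_s: 9.78
ee_pos: [0.498, 0.1091, 0.1175]
eef_rot: [-3.141, 0.001, 0.44]
force: [-1.2, -2.9, -9.7]
grip_width: 0.01
grip_force: 15.0
```

>>> carry_out:
  motion: "0 0 0.0007 0 0 0 255; 0 0 0.0005 0 0 0 255; 0 0 0 0 0 0 255"

```text
time_s: 10.03
ee_pos: [0.4978, 0.1091, 0.1183]
eef_rot: [-3.141, 0.002, 0.44]
force: [2.6, -1.1, -22.0]
grip_width: 0.01
grip_force: 15.0
```

>>> carry_out:
  motion: "0 0 -0.0007 0 0 0 255; 0 0 -0.0004 0 0 0 255; 0 0 0 0 0 0 255"
  grip_force: 8

```text
time_s: 10.28
ee_pos: [0.4979, 0.1091, 0.1183]
eef_rot: [-3.141, 0.001, 0.441]
force: [-4.3, -2.7, -10.3]
grip_width: 0.01
grip_force: 8.0
```

>>> carry_out:
  motion: "0 0 0 0 0 0 220; 0 0 0 0 0 0 205; 0 0 0 0 0 0 190; 0 0 0 0 0 0 170; 0 0 0 0 0 0 150; 0 0 0 0 0 0 146; 0 0 0 0 0 0 146"
  grip_force: 5

```text
time_s: 10.87
ee_pos: [0.4984, 0.1091, 0.1183]
eef_rot: [3.142, -0.0, 0.44]
force: [0.4, 0.0, 0.4]
grip_width: 0.0401
grip_force: 0.0
```

Released. I'll retreat straight up and check.

>>> carry_out:
  motion: "0 0 0.01 0 0 0 146; 0 0 0.015 0 0 0 146; 0 0 0.025 0 0 0 146; 0 0 0.03 0 0 0 146; 0 0 0.03 0 0 0 146; 0 0 0.03 0 0 0 146; -0.03 0 0.02 0 0 0 146; -0.04 0 0 0 0 0 146; -0.04 0 0 0 0 0 146; -0.03 0 0 0 0 0 146; 0 0 0 0 0 0 146; 0 0 0 0 0 0 146"

```text
time_s: 11.87
ee_pos: [0.3577, 0.1092, 0.2795]
eef_rot: [3.141, -0.003, 0.441]
force: [0.3, 0.9, -0.0]
grip_width: 0.0398
grip_force: 0.0
```

Run:
```python
from h import *
c=ctrl.camera('side');cv2.imwrite('pics/s3.png',cv2.resize(c['pixels'][90:260,210:400,::-1],None,fx=3.5,fy=3.5,interpolation=cv2.INTER_CUBIC))
P=cloud(c).reshape(-1,3)
H=np.array([.5759,.1451])
r=P[:,:2]-H;d=np.hypot(*r.T);m=(P[:,2]>.115)&(P[:,2]<.165)&(d<.24)&(P[:,0]<.575)&(P[:,1]<.2)
a=np.degrees(np.arctan2(r[:,1],r[:,0]))
for k in range(60,240,15):
    q=m&(abs(d-k/1000)<.0075)
    if q.sum(): print(k,q.sum(),'open rad',np.radians(-82.3-np.median(a[q])).round(3),'z',np.percentile(P[q,2],[50,95]).round(4))
```

```text
60 8 open rad 1.247 z [0.1413 0.1465]
75 55 open rad 1.242 z [0.147  0.1544]
90 35 open rad 1.234 z [0.1508 0.1535]
105 14 open rad 1.238 z [0.1416 0.153 ]
120 24 open rad 1.267 z [0.1334 0.1362]
135 73 open rad 1.255 z [0.1337 0.1379]
150 31 open rad 1.267 z [0.1341 0.1378]
165 25 open rad 1.262 z [0.1333 0.1365]
180 23 open rad 1.265 z [0.134  0.1373]
195 26 open rad 1.264 z [0.1337 0.1375]
210 21 open rad 1.268 z [0.1345 0.1371]
225 24 open rad 1.269 z [0.1338 0.1379]
```

View pics/s3.png

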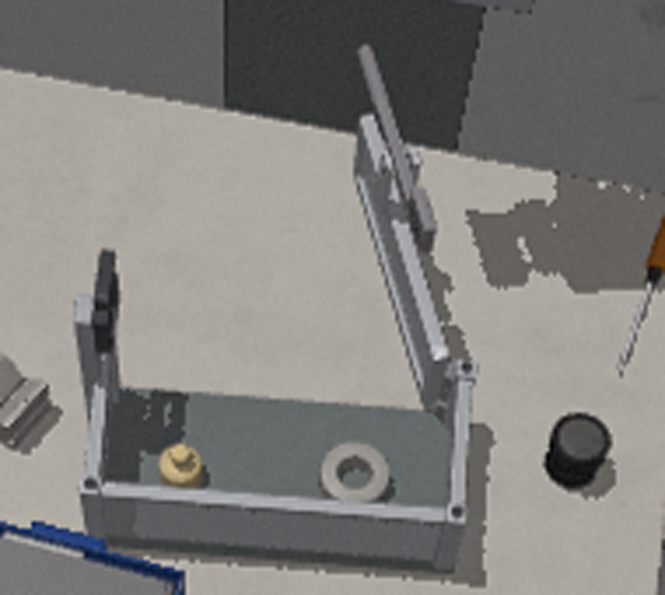

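The gate stands open at about 1.26 rad, from the hinge at (440,370) to its free end at (365,130). The bar is level, at a constant height of 0.134 m. The weight (180,465), the ring (355,470) and the loupe (578,450) look undisturbed.

```bash
python3 -c "
from station import ctrl
print(ctrl.hand_in())"
```

```text
the job is handed in; nothing more can be done
None
```

I handed the job in: by the last camera check the gate stands open at about 1.26 rad with the latch bar level on its rest, the pieces looked undisturbed, and the gripper is clear; the hand-in returned no verdict.

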